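Fetch the rolling pin from behind the canisters

ROBOT

A 7-joint arm with a two-finger parallel gripper is mounted at the origin on the work surface. World frame = base frame: x ahead of the robot, y to its left, z up, the work surface at z = 0. Lengths are in m, angles in degrees, forces in N, time in s.
With the tool pointing down it reaches from about 0.425 to 0.875 m from the base axis. Payload 4.7 kg.
Tool frame: the origin (TCP) lies between the finger pads; the fingertips stand 8 mm ahead of it and the grasp point (between the pads) lies 11 mm behind it (env.tip_extent is the distance from the TCP to the fingertips, in m); z points along the fingers, y is the line along which they close (so a half turn about z gives the same grasp; the last joint's range is limited). The gripper opens to 87 mm and grips with 3 to 60 N. Pads are 19 mm wide; open, the fingers measure 117 mm over their backs; the gripper's body (75 mm by 190 mm) begins 51 mm behind the grasp point.
Start: joints at [-70.583, 18.392, -4.016, 83.108, 1.295, 78.541, -3.26], TCP at [0.207, 0.616, 0.231] pointing down, gripper open.
Joint ranges: [-163.93, 163.93], [-17.29, 119.83], [-79.2, 71.16], [3.27, 140.29], [-89.18, 269.18], [5.43, 117.66], [-154.24, 154.24]. Speed limits (degrees/s): [147.25, 147.25, 180, 180, 180, 180, 180].

INTERFACE

Orientations are given as [roll, pitch, yaw] about the fixed x, y, z axes, in that order (R = Rz(yaw) Ry(pitch) Rx(roll)).
In Python, from cell import sensors, vision, workorder, env gives the robot as it stands.
- The arm moves only by the tool drive_tool, never from a script. Its argument "moves" is a list of rows, each an object of numbers: "x", "y", "z": the shift along the tool's x, y, z in mm; "rx", "ry", "rz": the turn, a rotation vector about the tool's x, y, z in rad; "fingers": the closure, from -1 (fully open) to 1 (shut). In form: [{"x": .., "y": .., "z": .., "rx": .., "ry": .., "rz": .., "fingers": ..}, ...]. A call has 1 to 20 rows; each row is the pose to reach, as a shift and turn from the pose commanded when the call began, along the tool's axes at that moment; what a row does not reach only later rows make up. A row lasts 1/8 s, in which the tool goes at most 62.5 mm and 10.7 degrees, less where a joint would pass 70% of its speed; a pose out of reach is approached as far as the arm can. A call with a gripper value outside its range is refused whole. The fingers move at their own pace and stop on an object; "force" is the grip in N (left out, the last holds). Time passes only in rows, so rows that repeat a pose let the fingers close. It gives the time, the measured TCP pose, the force, the opening and the grip force at its end, in the units of the state.
- sensors.get_obs(): the state, without advancing time (a new reading comes with each control period).
- vision.read_camera(name): name is "scene" or "top" or "wrist"; returns a dict with "image" (420x560x3 uint8, red, green, blue), "fx", "fy", "cx", "cy" (pixels), "R" (3x3) and "t" (3): a world point X has camera coordinates R X + t. Camera axes: x right, y down, z forward; pixel columns grow to the right and rows downward; lengths in m; the calibration is good to about 2 mm. A picture is of the moment at which its call begins. There is no depth.
- workorder.sign_off(): hands the job in; it is judged then, once.
The state is a dict: "time_s": time; "qpos": joint angles; "joint_velocities": joint speeds; "effort": joint torques, N m; "tool_pos": TCP position; "tool_rot": TCP orientation; "force": force on the tool from outside, world axes, zero at the start; "wrist_torque": the same for the moment, N m; "grip_width": finger opening in m; "grasp_force": force on a finger pad.
Only numpy, scipy, OpenCV 4.12 (cv2) and the standard library are available. Lean on these libraries where they do the work, as an engineer would, in place of code of your own. Each camera call takes 0.05 s, during which the arm holds its last target. There are 200 camera calls.

TASK

The rolling pin lies on the steel ledge behind the blue and the yellow canister: first stand both canisters upright on the dark wooden board, then lift the pin out and lay it, centred, in the two black saddles of the green pin rest, and only then put each canister back on the ledge where it stood at the start. Set things down without dropping or tipping them, and leave the bowl, the jar and the mug alone.

Things in the scene. Friction and masses are not known exactly. Their poses are not given: they have to be found in the camera images.
- can_blue: Blue cylindrical canister with a lid of the same colour fixed on it, 67 mm wide and 80 mm high to the top of the lid, with a pale wooden knob (26 mm in diameter, 32 mm high, top at 112 mm) in the middle of the lid that carries the whole canister; rigid, about 0.25 to 0.5 kg. Origin: centre of its underside, z up. At the start it stands on the ledge, close in front of the rolling pin.
- can_yellow: Yellow cylindrical canister with a lid of the same colour fixed on it, 67 mm wide and 80 mm high to the top of the lid, with a pale wooden knob (26 mm in diameter, 32 mm high, top at 112 mm) in the middle of the lid that carries the whole canister; rigid, about 0.25 to 0.5 kg. Origin: centre of its underside, z up. At the start it stands on the ledge, close in front of the rolling pin.
- pin: Plain wooden rolling pin without handles, a rod 240 mm long and 34 mm in diameter, about 0.13 to 0.25 kg. Origin: on its axis at mid-length; its own y runs along the rod, its x and z turn as it rolls. At the start it lies in the ledge's saddles.
- ledge: All in mm. Fixed steel plate 190 (x) by 260 (y), 6 thick; upstand 70 high along its far edge (x = 95 to 99); two black V saddles (16 wide, at y = +95 and -95, cheeks reaching 30 either side of x = +20 and as high as the pin's axis) holding the pin along y, axis 44 above the origin. The canisters stand at x about -38, y about +42 and -42, in either order. Origin: centre of the underside, z up.
- board: All in mm. Fixed dark wooden board 150 (x) by 260 (y), 15 thick, empty at the start: the side area for the canisters, which fit side by side along y, e.g. at y = +52 and -52. Origin: centre of its underside, z up.
- rest: All in mm. Fixed green pin rest: a plate 80 (x) by 230 (y), 8 thick, with two black V saddles (16 wide, at y = +95 and -95, cheeks reaching 30 either side of x = 0 and as high as the pin's axis) holding the pin along y, axis 46 above the origin. Empty at the start. Origin: centre of its underside, z up.
- bowl: Bystander: steel bowl, 100 mm wide, 45 mm high, loose. Origin: centre of its underside.
- jar: Bystander: closed glass jar with a red cap, 64 mm wide, 85 mm high, loose. Origin: centre of its underside.
- mug: Bystander: white mug, 76 mm wide without its handle, 80 mm high, loose. Origin: centre of its underside.

How it is judged (in metres and radians):
On the way, in this order (a step that is already met when the one before it is completed fails the run):
1. both canisters stand upright and released on the wooden board while the pin still lies in the ledge (x of can_blue in the frame of board between -0.06 and 0.06 m and y of can_blue in the frame of board between -0.115 and 0.115 m and z of can_blue in the frame of board between 0.01 and 0.02 m and angle between each of can_blue, can_yellow's own z axis and vertical below 0.1 rad and x of can_yellow in the frame of board between -0.06 and 0.06 m and y of can_yellow in the frame of board between -0.115 and 0.115 m and z of can_yellow in the frame of board between 0.01 and 0.02 m and contact force between the fingers and can_blue below 0.1 N and linear speed of each of can_blue, can_yellow below 0.03 m/s and contact force between the fingers and can_yellow below 0.1 N and distance of pin from where it was at the start of the episode below 0.03 m), for 0.2 s.
2. the pin lies released in the saddles of the pin rest while both canisters still stand on the board (x of pin in the frame of rest between -0.008 and 0.008 m and y of pin in the frame of rest between -0.015 and 0.015 m and z of pin in the frame of rest between 0.04 and 0.052 m and angle between the y axis of pin and the y axis of rest, either way round below 0.1 rad and contact force between the fingers and pin below 0.1 N and linear speed of pin below 0.03 m/s and x of can_blue in the frame of board between -0.06 and 0.06 m and y of can_blue in the frame of board between -0.115 and 0.115 m and z of can_blue in the frame of board between 0.01 and 0.02 m and angle between each of can_blue, can_yellow's own z axis and vertical below 0.1 rad and x of can_yellow in the frame of board between -0.06 and 0.06 m and y of can_yellow in the frame of board between -0.115 and 0.115 m and z of can_yellow in the frame of board between 0.01 and 0.02 m), for 0.2 s.
At the end, for the whole second after the job is handed in: The pin lies released and at rest in both saddles of the pin rest, its middle within 15 mm of the rest's middle along it; each canister stands upright, released and at rest within 15 mm of its own starting place on the ledge (x of pin in the frame of rest between -0.008 and 0.008 m and y of pin in the frame of rest between -0.015 and 0.015 m and z of pin in the frame of rest between 0.04 and 0.052 m and angle between the y axis of pin and the y axis of rest, either way round below 0.1 rad and contact force between the fingers and pin below 0.1 N and linear speed of each of pin, can_blue, can_yellow below 0.03 m/s and distance of each of can_blue, can_yellow from where it was at the start of the episode below 0.015 m and angle between each of can_blue, can_yellow's own z axis and vertical below 0.1 rad and contact force between the fingers and can_blue below 0.1 N and contact force between the fingers and can_yellow below 0.1 N); the robot touches nothing.
It fails at once if a bystander (bowl, jar, mug) is moved by more than 20 mm (distance of any of bowl, jar, mug from where it was at the start of the episode above 0.02 m).
It fails at once if a canister is tipped by more than 0.5 rad (angle between any of can_blue, can_yellow's own z axis and vertical above 0.5 rad).
It fails at once if a canister or the pin is dropped (falls freely by more than about 20 mm) ((linear speed of can_blue above 0.65 m/s and contact force between the fingers and can_blue below 0.1 N) or (linear speed of can_yellow above 0.65 m/s and contact force between the fingers and can_yellow below 0.1 N) or (linear speed of pin above 0.65 m/s and contact force between the fingers and pin below 0.1 N)).
It also fails if it takes over 134 s, if anything falls off the work surface, if the arm or the gripper's body presses on something with over 40 N, if the wrist force passes 120 N, or if a joint passes its speed limit or range.

## Working session

There is one attempt and no reset: what is moved stays moved. The work goes in short steps, Python scripts to look and compute and a tool call to move; the robot and the scene stay as the last step left them, time stands still between calls to the robot, and variables do not carry over. Pictures are saved under pics/ and viewed, at most 14 in all, crops included, and the job is handed in when it is done.

Besides the shell and the picture viewer there is one more tool, called after "Request:" as a command line: name --argument value ..., lists and objects as JSON in quotes. drive_tool: Moves the arm, as the interface text tells. Its arguments: {"type":"object","properties":{"moves":{"type":"array"},"force":{"type":"number"}},"required":["moves"]}

```bash
ls; mkdir -p pics
python3 - <<'E'
from cell import sensors, vision, workorder, env
import cv2, json
print(sensors.get_obs()); print(env.tip_extent)
for n in ["scene","top"]:
    c=vision.read_camera(n); cv2.imwrite(f"pics/{n}0.png",c["image"][:,:,::-1]); print(n,c["fx"],c["fy"],c["cx"],c["cy"],c["R"],c["t"])
E
```

```text
pics
{'time_s': 0.0, 'qpos': array([-70.58123202,  18.43916662,  -4.01603177,  83.17373433,
         1.29537785,  78.54096708,  -3.25776333]), 'joint_velocities': array([ 0.04456907,  0.00421597, -0.0888725 , -0.01783769, -0.0080984 ,
       -0.10146179,  0.03883135]), 'effort': array([ 7.02802868e-05, -4.91281700e+01, -4.03968561e-01, -3.12538290e+01,
       -6.39379187e-02,  4.36984515e-02,  1.68602569e-04]), 'tool_pos': array([0.20731582, 0.61549175, 0.22947059]), 'tool_rot': array([-1.79891397e+02,  5.91802336e-03,  1.61393748e+02]), 'force': array([ 1.14150786,  0.04104303, -1.11728876]), 'wrist_torque': array([ 0.06135806,  0.02601604, -0.02252236]), 'grasp_force': 0.0, 'grip_width': 0.0867367620633043}
0.008
scene 537.0745146211558 537.0745146211558 280.63597336458713 203.9394472501884 [[ 0.60490612  0.79605015 -0.01981783]
 [ 0.5327386  -0.42306652 -0.73294223]
 [-0.59184303  0.43280352 -0.68000217]] [-0.34257169 -0.27312139  1.88009781]
top 492.850713231016 492.850713231016 272.8242819109476 206.0221359651951 [[-0.01570545 -0.99985148  0.00709619]
 [-0.98516622  0.01426108 -0.17100917]
 [ 0.17088258 -0.0096767  -0.98524388]] [-0.00326302  0.59260775  1.32268306]
```

View pics/top0.png

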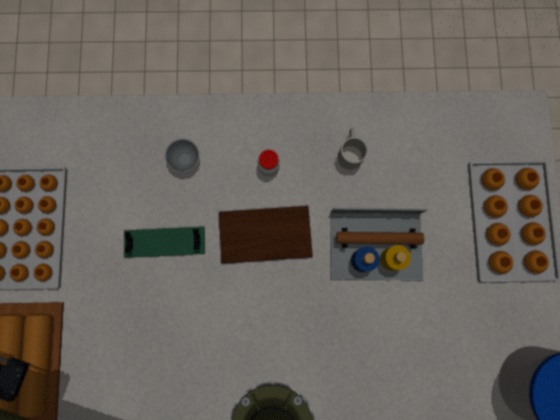

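View pics/scene0.png

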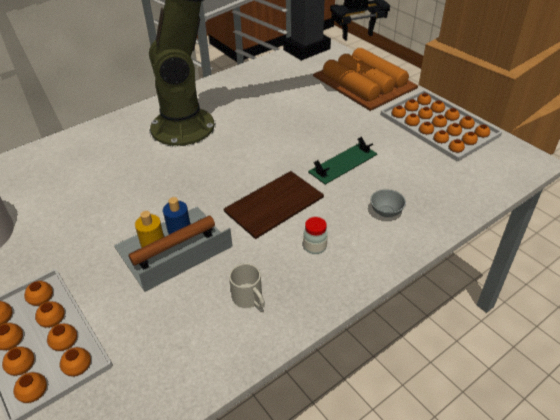

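The top picture shows the ledge at about (377,245): pin along row 238, blue knob (369,258), yellow knob (400,257). The board is at (265,235) and the rest at (164,242). The bowl (182,156), jar (268,160) and mug (351,153) are behind them. The scene picture agrees. Next I measure by colour segmentation.

```bash
cat > h.py <<'E'
import numpy as np, cv2
from cell import sensors, vision, env
def plane(c,px,z):
    px=np.atleast_2d(np.asarray(px,float))
    d=np.c_[(px[:,0]-c["cx"])/c["fx"],(px[:,1]-c["cy"])/c["fy"],np.ones(len(px))]@c["R"]
    o=-c["R"].T@c["t"]; return o+d*((z-o[2])/d[:,2])[:,None]
def proj(c,X):
    p=np.atleast_2d(X)@c["R"].T+c["t"]; return np.c_[c["fx"]*p[:,0]/p[:,2]+c["cx"],c["fy"]*p[:,1]/p[:,2]+c["cy"]]
def seg(c,lo,hi,box):
    hsv=cv2.cvtColor(c["image"],cv2.COLOR_RGB2HSV); m=cv2.inRange(hsv,lo,hi)
    x0,y0,x1,y1=box; k=np.zeros_like(m); k[y0:y1,x0:x1]=m[y0:y1,x0:x1]
    n,l,s,_=cv2.connectedComponentsWithStats(k); i=1+np.argmax(s[1:,4]); return (l==i).astype(np.uint8)
def rect(c,m,z):
    ct=max(cv2.findContours(m,cv2.RETR_EXTERNAL,cv2.CHAIN_APPROX_NONE)[0],key=cv2.contourArea)[:,0]
    P=plane(c,ct,z)[:,:2]; return cv2.minAreaRect((P*1000).astype(np.float32))
E
python3 - <<'E'
from h import *
t=vision.read_camera("top"); im=t["image"]
hsv=cv2.cvtColor(im,cv2.COLOR_RGB2HSV)
for p in [(164,242),(265,235),(377,270),(380,238),(366,265),(398,266),(369,258),(400,257),(128,243),(200,220)]: print(p,hsv[p[1],p[0]])
print("rest",rect(t,seg(t,(60,100,20),(90,255,255),(110,215,215,270)),.008))
print("board",rect(t,seg(t,(0,80,10),(25,255,110),(205,195,325,275)),.015))
m=seg(t,(0,120,40),(14,255,200),(325,225,435,250)); print("pin",rect(t,m,.05),m.sum())
for n,lo,hi in [("blue",(100,150,40),(125,255,255)),("yellow",(20,180,80),(32,255,255))]:
    m=seg(t,lo,hi,(330,240,430,280)); print(n,rect(t,m,.086),m.sum())
cv2.imwrite("pics/crop1.png",cv2.resize(im[195:290,115:435],None,fx=2.5,fy=2.5,interpolation=2)[:,:,::-1])
E
```

```text
(164, 242) [ 73 132  56]
(265, 235) [ 12 212  47]
(377, 270) [100   9  82]
(380, 238) [ 14 190  78]
(366, 265) [107 212  53]
(398, 266) [ 23 255 114]
(369, 258) [ 19 137 130]
(400, 257) [ 17 131 130]
(128, 243) [131 146  14]
(200, 220) [ 24  11 117]
rest ((501.714599609375, 297.04278564453125), (73.25639343261719, 221.16085815429688), 1.6220873594284058)
board ((518.8839721679688, 11.688179016113281), (146.00746154785156, 254.6792449951172), 3.1392982006073)
pin ((500.4976501464844, -307.08258056640625), (238.226318359375, 32.60441589355469), 88.30254364013672) 928
blue ((440.7957458496094, -258.3794250488281), (61.15396499633789, 64.23505401611328), 25.104454040527344) 331
yellow ((443.4953918457031, -342.8684387207031), (61.568023681640625, 64.54010772705078), 86.84761810302734) 361
```

View pics/crop1.png

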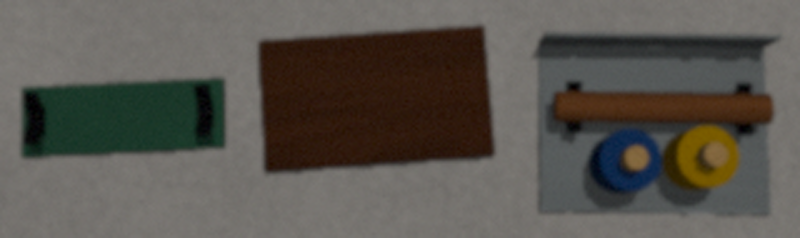

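The crop confirms clean outlines: rest on the left, board in the middle, ledge with pin and both knobs on the right. I'll take the tool over the ledge, turned so that tool x is world y and tool y is world x, and look with the wrist camera.

Request:
drive_tool --moves '[{"x":-271,"y":-137,"z":-30,"rz":0.3,"fingers":-0.1},{"x":-271,"y":-137,"z":-30,"rz":0.5,"fingers":-0.1},{"x":-271,"y":-137,"z":-30,"rz":0.7,"fingers":-0.1},{"x":-271,"y":-137,"z":-30,"rz":0.9,"fingers":-0.1},{"x":-271,"y":-137,"z":-30,"rz":1.1,"fingers":-0.1},{"x":-458,"y":-443,"z":-50,"rz":1.246,"fingers":-0.1},{"x":-458,"y":-443,"z":-50,"rz":1.246,"fingers":-0.1},{"x":-458,"y":-443,"z":-50,"rz":1.246,"fingers":-0.1},{"x":-458,"y":-443,"z":-50,"rz":1.246,"fingers":-0.1},{"x":-458,"y":-443,"z":-50,"rz":1.246,"fingers":-0.1},{"x":-458,"y":-443,"z":-50,"rz":1.246,"fingers":-0.1},{"x":-526,"y":-768,"z":-70,"rz":1.246,"fingers":-0.1},{"x":-526,"y":-768,"z":-70,"rz":1.246,"fingers":-0.1},{"x":-526,"y":-768,"z":-70,"rz":1.246,"fingers":-0.1},{"x":-526,"y":-768,"z":-70,"rz":1.246,"fingers":-0.1},{"x":-526,"y":-768,"z":-70,"rz":1.246,"fingers":-0.1},{"x":-526,"y":-768,"z":-70,"rz":1.246,"fingers":-0.1},{"x":-526,"y":-768,"z":-70,"rz":1.246,"fingers":-0.1},{"x":-526,"y":-768,"z":-70,"rz":1.246,"fingers":-0.1}]'

```text
invalid input at $.moves[0]: expected keys x, y, z, rx, ry, rz, fingers
```

Run:
```python
from h import *
c=vision.read_camera("wrist"); cv2.imwrite("pics/w1.png",c["image"][:,:,::-1]); o=sensors.get_obs()
print(o["tool_pos"],o["tool_rot"],o["grip_width"],-c["R"].T@c["t"]); np.savez("w1.npz",**c)
```

```text
[0.20737054 0.61571255 0.22989603] [-1.79935553e+02  4.81155937e-03  1.61390572e+02] 0.08711727248123072 [0.12910193 0.64190775 0.38454274]
```

View pics/w1.png

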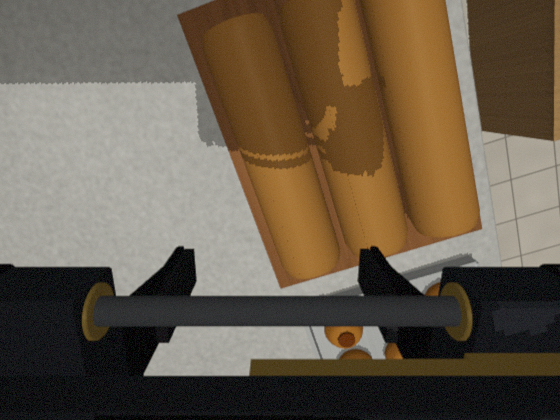

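The move was refused because every row needs all the keys. The wrist picture shows the camera looks along +x of the tool, with the fingers at row 290. I'm resending with an end point that suits that view.

Request:
drive_tool --moves '[{"x":-271,"y":-137,"z":-30,"rx":0,"ry":0,"rz":0.3,"fingers":-0.1},{"x":-271,"y":-137,"z":-30,"rx":0,"ry":0,"rz":0.5,"fingers":-0.1},{"x":-271,"y":-137,"z":-30,"rx":0,"ry":0,"rz":0.7,"fingers":-0.1},{"x":-271,"y":-137,"z":-30,"rx":0,"ry":0,"rz":0.9,"fingers":-0.1},{"x":-271,"y":-137,"z":-30,"rx":0,"ry":0,"rz":1.1,"fingers":-0.1},{"x":-458,"y":-443,"z":-50,"rx":0,"ry":0,"rz":1.246,"fingers":-0.1},{"x":-458,"y":-443,"z":-50,"rx":0,"ry":0,"rz":1.246,"fingers":-0.1},{"x":-458,"y":-443,"z":-50,"rx":0,"ry":0,"rz":1.246,"fingers":-0.1},{"x":-458,"y":-443,"z":-50,"rx":0,"ry":0,"rz":1.246,"fingers":-0.1},{"x":-458,"y":-443,"z":-50,"rx":0,"ry":0,"rz":1.246,"fingers":-0.1},{"x":-458,"y":-443,"z":-50,"rx":0,"ry":0,"rz":1.246,"fingers":-0.1},{"x":-558,"y":-863,"z":-100,"rx":0,"ry":0,"rz":1.246,"fingers":-0.1},{"x":-558,"y":-863,"z":-100,"rx":0,"ry":0,"rz":1.246,"fingers":-0.1},{"x":-558,"y":-863,"z":-100,"rx":0,"ry":0,"rz":1.246,"fingers":-0.1},{"x":-558,"y":-863,"z":-100,"rx":0,"ry":0,"rz":1.246,"fingers":-0.1},{"x":-558,"y":-863,"z":-100,"rx":0,"ry":0,"rz":1.246,"fingers":-0.1},{"x":-558,"y":-863,"z":-100,"rx":0,"ry":0,"rz":1.246,"fingers":-0.1},{"x":-558,"y":-863,"z":-100,"rx":0,"ry":0,"rz":1.246,"fingers":-0.1},{"x":-558,"y":-863,"z":-100,"rx":0,"ry":0,"rz":1.246,"fingers":-0.1},{"x":-558,"y":-863,"z":-100,"rx":0,"ry":0,"rz":1.246,"fingers":-0.1}]'

```text
time_s: 2.7
tool_pos: [0.461, -0.3793, 0.33]
tool_rot: [-180.0, -0.1, 90.0]
force: [-0.0, 0.6, -0.2]
grip_width: 0.0475
grasp_force: 0.0
```

Run:
```python
from h import *
c=vision.read_camera("wrist"); cv2.imwrite("pics/w2.png",c["image"][:,:,::-1]); o=sensors.get_obs()
print(o["tool_pos"],o["tool_rot"],o["grip_width"],-c["R"].T@c["t"],o["time_s"],o["qpos"]); np.savez("w2.npz",**c)
```

```text
[ 0.46161768 -0.37836979  0.33013015] [-1.79999642e+02 -8.60708898e-02  9.01149819e+01] 0.04783966588694106 [ 0.4612099  -0.29710253  0.48494965] 2.75 [ -8.63652167  14.48863689  55.93825516  83.34023408 -12.02506926
  88.52184249  46.88059907]
```

View pics/w2.png

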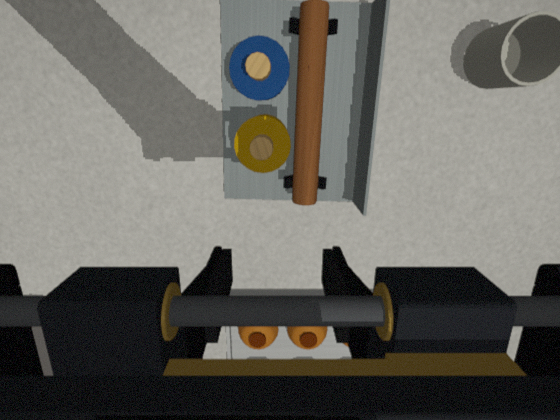

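The wrist picture shows blue (lid centre near (259,68)), yellow (262,143), pin from (315,5) to (305,200), and the ledge plate edge on the left at column 222. I measure from it.

Run:
```python
from h import *
c=dict(np.load("w2.npz"))
hsv=cv2.cvtColor(c["image"],cv2.COLOR_RGB2HSV)
for n,lo,hi,b in [("blue",(100,150,30),(125,255,255),(220,25,300,108)),("yellow",(18,200,60),(32,255,255),(225,108,297,180))]:
    m=seg(c,lo,hi,b); ct=max(cv2.findContours(m,0,1)[0],key=cv2.contourArea)
    P=plane(c,cv2.convexHull(ct)[:,0],.086)[:,:2]*1000
    print(n,"lid",cv2.minEnclosingCircle(P.astype(np.float32)),cv2.fitEllipse(P.astype(np.float32)))
for b in [(240,45,280,90),(245,128,280,165)]:
    m=seg(c,(10,40,60),(24,190,255),b); ct=max(cv2.findContours(m,0,1)[0],key=cv2.contourArea)
    print("knob",m.sum(),cv2.minEnclosingCircle((plane(c,ct[:,0],.118)[:,:2]*1000).astype(np.float32)))
m=seg(c,(0,150,40),(14,255,255),(285,0,335,215)); 
ys,xs=np.nonzero(m); print("pin end row",ys.max())
for r in (40,60,80,100,120,140,160,170):
    q=np.nonzero(m[r])[0]; e=plane(c,[[q[0]-.5,r],[q[-1]+.5,r]],.05)*1000; print(r,e[:,:2].mean(0).round(1),(e[1,0]-e[0,0]).round(1))
print("end",plane(c,[xs[ys==ys.max()].mean(),ys.max()+.5],.05)*1000)
# plate corner front right and left edge
print(plane(c,[[223,198],[221,5]],.006)*1000)
print(hsv[143,262],hsv[68,259])
```

```text
blue lid ((441.42462158203125, -261.657958984375), 32.86789321899414) ((441.60394287109375, -261.42987060546875), (64.58743286132812, 65.423828125), 66.07907104492188)
yellow lid ((443.96099853515625, -342.9326171875), 33.12067413330078) ((444.1668701171875, -343.47735595703125), (64.07878875732422, 65.71472930908203), 150.17359924316406)
knob 569 ((441.45697021484375, -262.1802673339844), 13.339963912963867)
knob 514 ((444.487060546875, -343.1497802734375), 14.323862075805664)
pin end row 203
40 [ 502.9 -227.2] 30.5
60 [ 502.4 -248.7] 30.9
80 [ 501.9 -271. ] 31.5
100 [ 500.2 -294.1] 29.5
120 [ 500.2 -317.9] 31.3
140 [ 499.7 -342.6] 31.8
160 [ 498.5 -368.2] 31.1
170 [ 498.8 -381.3] 31.4
end [[ 500.41941915 -427.00686222   50.        ]]
[[ 381.81897206 -431.83883572    6.        ]
 [ 390.97591909 -180.42146116    6.        ]]
[ 19 125 122] [ 20 109 168]
```

Wrist and top views agree within 2 mm: blue at (441.5,-262), yellow at (444.3,-343.2), pin centre (500.5,-307) with yaw -1.6°. Blue goes first, down to fingertips just above the lid.

Request:
drive_tool --moves '[{"x":60,"y":-10,"z":0,"rx":0,"ry":0,"rz":0,"fingers":-0.1},{"x":116,"y":-20,"z":0,"rx":0,"ry":0,"rz":0,"fingers":-0.1},{"x":116,"y":-20,"z":50,"rx":0,"ry":0,"rz":0,"fingers":-0.1},{"x":116,"y":-20,"z":100,"rx":0,"ry":0,"rz":0,"fingers":-0.1},{"x":116,"y":-20,"z":150,"rx":0,"ry":0,"rz":0,"fingers":-0.1},{"x":116,"y":-20,"z":180,"rx":0,"ry":0,"rz":0,"fingers":-0.1},{"x":116,"y":-20,"z":195,"rx":0,"ry":0,"rz":0,"fingers":-0.1},{"x":116,"y":-20,"z":195,"rx":0,"ry":0,"rz":0,"fingers":-0.1}]'

```text
time_s: 3.75
tool_pos: [0.4411, -0.2626, 0.1353]
tool_rot: [-180.0, -0.0, 90.1]
force: [0.5, 0.5, 0.1]
grip_width: 0.0478
grasp_force: 0.0
```

```bash
cat > d.py <<'E'
import sys; from h import *
from scipy.spatial.transform import Rotation as Ro
o=sensors.get_obs(); R=Ro.from_euler("xyz",o["tool_rot"],degrees=True).as_matrix()
print("t",o["time_s"],"pos",(o["tool_pos"]*1000).round(1),"rot",o["tool_rot"].round(2),"q",o["qpos"].round(0),"F",o["force"].round(1),"w",round(o["grip_width"]*1000,1),"g",round(float(o["grasp_force"]),1))
for a in sys.argv[1:]: print(a,"->",(R.T@(np.array(a.split(","),float)-o["tool_pos"]*1000)).round(1))
E
python3 d.py 441.5,-262,99
```

```text
t 3.75 pos [ 441.1 -262.6  135.3] rot [-1.7996e+02 -4.0000e-02  9.0120e+01] q [-23.   8.  55. 111.  -7.  65.  35.] F [0.5 0.5 0.1] w 47.8 g 0.0
441.5,-262,99 -> [ 0.6  0.4 36.3]
```

Request:
drive_tool --force 30 --moves '[{"x":0,"y":0,"z":20,"rx":0,"ry":0,"rz":0,"fingers":-0.1},{"x":0,"y":0,"z":36,"rx":0,"ry":0,"rz":0,"fingers":-0.1},{"x":0,"y":0,"z":36,"rx":0,"ry":0,"rz":0,"fingers":-0.1},{"x":0,"y":0,"z":36,"rx":0,"ry":0,"rz":0,"fingers":1},{"x":0,"y":0,"z":36,"rx":0,"ry":0,"rz":0,"fingers":1},{"x":0,"y":0,"z":36,"rx":0,"ry":0,"rz":0,"fingers":1},{"x":0,"y":0,"z":36,"rx":0,"ry":0,"rz":0,"fingers":1},{"x":0,"y":0,"z":36,"rx":0,"ry":0,"rz":0,"fingers":1}]'

```text
time_s: 4.75
tool_pos: [0.4415, -0.2641, 0.1]
tool_rot: [179.9, 0.0, 90.0]
force: [0.5, 0.6, 2.6]
grip_width: 0.0253
grasp_force: 30.0
```

```bash
python3 d.py
```

```text
t 4.75 pos [ 441.5 -264.1  100. ] rot [1.7993e+02 2.0000e-02 9.0010e+01] q [-21.  11.  54. 113. -11.  61.  38.] F [0.5 0.6 2.6] w 25.3 g 30.0
```

Request:
drive_tool --moves '[{"x":0,"y":0,"z":-15,"rx":0,"ry":0,"rz":0,"fingers":1},{"x":0,"y":0,"z":-45,"rx":0,"ry":0,"rz":0,"fingers":1},{"x":10,"y":0,"z":-75,"rx":0,"ry":0,"rz":0,"fingers":1},{"x":50,"y":10,"z":-80,"rx":0,"ry":0,"rz":0,"fingers":1},{"x":95,"y":20,"z":-80,"rx":0,"ry":0,"rz":0,"fingers":1},{"x":140,"y":30,"z":-80,"rx":0,"ry":0,"rz":0,"fingers":1},{"x":185,"y":42,"z":-80,"rx":0,"ry":0,"rz":0,"fingers":1},{"x":230,"y":55,"z":-80,"rx":0,"ry":0,"rz":0,"fingers":1},{"x":275,"y":65,"z":-80,"rx":0,"ry":0,"rz":0,"fingers":1},{"x":310,"y":72,"z":-80,"rx":0,"ry":0,"rz":0,"fingers":1},{"x":326,"y":74,"z":-75,"rx":0,"ry":0,"rz":0,"fingers":1},{"x":326,"y":74,"z":-50,"rx":0,"ry":0,"rz":0,"fingers":1},{"x":326,"y":74,"z":-30,"rx":0,"ry":0,"rz":0,"fingers":1},{"x":326,"y":74,"z":-20,"rx":0,"ry":0,"rz":0,"fingers":1},{"x":326,"y":74,"z":-20,"rx":0,"ry":0,"rz":0,"fingers":1},{"x":326,"y":74,"z":-20,"rx":0,"ry":0,"rz":0,"fingers":1}]'

```text
time_s: 6.75
tool_pos: [0.5155, 0.0618, 0.1204]
tool_rot: [179.9, -0.0, 90.0]
force: [-0.1, 0.3, -3.6]
grip_width: 0.0251
grasp_force: 30.0
```

```bash
python3 d.py 516,61.6,109
python3 - <<'E'
from h import *
c=vision.read_camera("scene"); cv2.imwrite("pics/s2.png",cv2.resize(c["image"][120:300,100:420],None,fx=2,fy=2)[:,:,::-1])
E
```

```text
t 6.75 pos [515.5  61.8 120.4] rot [ 1.7993e+02 -2.0000e-02  8.9970e+01] q [-45.   8.  38. 111.  -6.  63.  -5.] F [-0.1  0.3 -3.6] w 25.1 g 30.0
516,61.6,109 -> [-0.2  0.5 11.4]
```

View pics/s2.png

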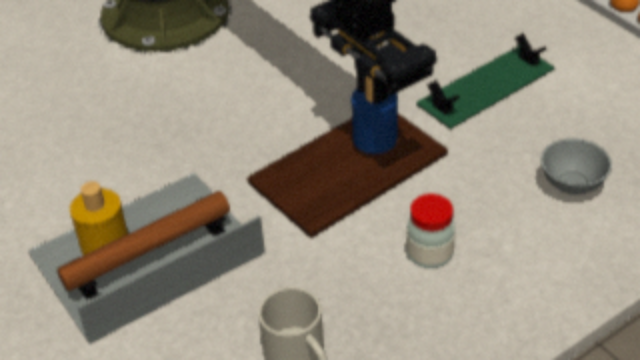

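The blue canister hangs upright just above the board's far end at crop position (375,125), and the pin is undisturbed. I lower it, release and rise.

Request:
drive_tool --moves '[{"x":0,"y":0,"z":5,"rx":0,"ry":0,"rz":0,"fingers":1},{"x":0,"y":0,"z":9,"rx":0,"ry":0,"rz":0,"fingers":1},{"x":0,"y":0,"z":11,"rx":0,"ry":0,"rz":0,"fingers":1},{"x":0,"y":0,"z":12,"rx":0,"ry":0,"rz":0,"fingers":1},{"x":0,"y":0,"z":12,"rx":0,"ry":0,"rz":0,"fingers":1}]'

```text
time_s: 7.42
tool_pos: [0.5149, 0.0621, 0.109]
tool_rot: [-180.0, -0.0, 90.0]
force: [-4.7, -0.6, 8.4]
grip_width: 0.0252
grasp_force: 30.0
```

Request:
drive_tool --moves '[{"x":0,"y":0,"z":0,"rx":0,"ry":0,"rz":0,"fingers":-0.1},{"x":0,"y":0,"z":0,"rx":0,"ry":0,"rz":0,"fingers":-0.1},{"x":0,"y":0,"z":0,"rx":0,"ry":0,"rz":0,"fingers":-0.1},{"x":0,"y":0,"z":-20,"rx":0,"ry":0,"rz":0,"fingers":-0.1},{"x":0,"y":0,"z":-60,"rx":0,"ry":0,"rz":0,"fingers":-0.1},{"x":-60,"y":-12,"z":-80,"rx":0,"ry":0,"rz":0,"fingers":-0.1},{"x":-120,"y":-25,"z":-80,"rx":0,"ry":0,"rz":0,"fingers":-0.1},{"x":-180,"y":-35,"z":-80,"rx":0,"ry":0,"rz":0,"fingers":-0.1},{"x":-240,"y":-45,"z":-80,"rx":0,"ry":0,"rz":0,"fingers":-0.1},{"x":-300,"y":-55,"z":-80,"rx":0,"ry":0,"rz":0,"fingers":-0.1},{"x":-360,"y":-65,"z":-80,"rx":0,"ry":0,"rz":0,"fingers":-0.1},{"x":-405,"y":-71,"z":-80,"rx":0,"ry":0,"rz":0,"fingers":-0.1},{"x":-405,"y":-71,"z":-50,"rx":0,"ry":0,"rz":0,"fingers":-0.1},{"x":-405,"y":-71,"z":-40,"rx":0,"ry":0,"rz":0,"fingers":-0.1},{"x":-405,"y":-71,"z":-40,"rx":0,"ry":0,"rz":0,"fingers":-0.1}]'

```text
time_s: 9.3
tool_pos: [0.4439, -0.3419, 0.147]
tool_rot: [-179.9, -0.1, 90.1]
force: [1.2, 0.1, -0.1]
grip_width: 0.0479
grasp_force: 0.0
```

```bash
python3 d.py 444.3,-343.2,99.5
```

```text
t 9.3 pos [ 443.9 -341.9  147. ] rot [-1.7993e+02 -5.0000e-02  9.0070e+01] q [-14.  16.  58. 104. -15.  68.  48.] F [ 1.2  0.1 -0.1] w 47.9 g 0.0
444.3,-343.2,99.5 -> [-1.3  0.4 47.5]
```

Request:
drive_tool --moves '[{"x":-1,"y":0,"z":25,"rx":0,"ry":0,"rz":0,"fingers":-0.1},{"x":-1,"y":0,"z":42,"rx":0,"ry":0,"rz":0,"fingers":-0.1},{"x":-1,"y":0,"z":47,"rx":0,"ry":0,"rz":0,"fingers":-0.1},{"x":-1,"y":0,"z":47,"rx":0,"ry":0,"rz":0,"fingers":-0.1},{"x":-1,"y":0,"z":47,"rx":0,"ry":0,"rz":0,"fingers":1},{"x":-1,"y":0,"z":47,"rx":0,"ry":0,"rz":0,"fingers":1},{"x":-1,"y":0,"z":47,"rx":0,"ry":0,"rz":0,"fingers":1},{"x":-1,"y":0,"z":47,"rx":0,"ry":0,"rz":0,"fingers":1},{"x":-1,"y":0,"z":47,"rx":0,"ry":0,"rz":0,"fingers":1}]'

```text
time_s: 10.42
tool_pos: [0.4439, -0.3441, 0.1008]
tool_rot: [180.0, -0.0, 90.0]
force: [-1.2, -0.3, 2.4]
grip_width: 0.0254
grasp_force: 30.0
```

```bash
python3 d.py 521.7,-40.2,120
```

```text
t 10.425 pos [ 443.9 -344.1  100.8] rot [179.98  -0.    89.99] q [-12.  20.  56. 106. -19.  63.  51.] F [-1.2 -0.3  2.4] w 25.4 g 30.0
521.7,-40.2,120 -> [303.9  77.8 -19.2]
```

Request:
drive_tool --moves '[{"x":0,"y":0,"z":-15,"rx":0,"ry":0,"rz":0,"fingers":1},{"x":0,"y":0,"z":-45,"rx":0,"ry":0,"rz":0,"fingers":1},{"x":5,"y":0,"z":-80,"rx":0,"ry":0,"rz":0,"fingers":1},{"x":40,"y":5,"z":-85,"rx":0,"ry":0,"rz":0,"fingers":1},{"x":85,"y":15,"z":-85,"rx":0,"ry":0,"rz":0,"fingers":1},{"x":130,"y":27,"z":-85,"rx":0,"ry":0,"rz":0,"fingers":1},{"x":175,"y":40,"z":-85,"rx":0,"ry":0,"rz":0,"fingers":1},{"x":220,"y":55,"z":-85,"rx":0,"ry":0,"rz":0,"fingers":1},{"x":260,"y":68,"z":-85,"rx":0,"ry":0,"rz":0,"fingers":1},{"x":290,"y":76,"z":-85,"rx":0,"ry":0,"rz":0,"fingers":1},{"x":304,"y":78,"z":-75,"rx":0,"ry":0,"rz":0,"fingers":1},{"x":304,"y":78,"z":-50,"rx":0,"ry":0,"rz":0,"fingers":1},{"x":304,"y":78,"z":-30,"rx":0,"ry":0,"rz":0,"fingers":1},{"x":304,"y":78,"z":-20,"rx":0,"ry":0,"rz":0,"fingers":1},{"x":304,"y":78,"z":-14,"rx":0,"ry":0,"rz":0,"fingers":1},{"x":304,"y":78,"z":-12,"rx":0,"ry":0,"rz":0,"fingers":1},{"x":304,"y":78,"z":-12,"rx":0,"ry":0,"rz":0,"fingers":1}]'

```text
time_s: 12.55
tool_pos: [0.5222, -0.0401, 0.113]
tool_rot: [180.0, -0.0, 90.0]
force: [-0.3, -0.0, -2.5]
grip_width: 0.025
grasp_force: 30.0
```

```bash
python3 d.py 521.7,-40.2,109.5
```

```text
t 12.55 pos [522.2 -40.1 113. ] rot [ 1.7996e+02 -1.0000e-02  8.9990e+01] q [-42.  11.  48. 111.  -9.  62.  10.] F [-0.3 -0.  -2.5] w 25.0 g 30.0
521.7,-40.2,109.5 -> [-0.1 -0.5  3.5]
```

Request:
drive_tool --moves '[{"x":0,"y":0,"z":2,"rx":0,"ry":0,"rz":0,"fingers":1},{"x":0,"y":0,"z":4,"rx":0,"ry":0,"rz":0,"fingers":1},{"x":0,"y":0,"z":4,"rx":0,"ry":0,"rz":0,"fingers":1},{"x":0,"y":0,"z":4,"rx":0,"ry":0,"rz":0,"fingers":-0.1},{"x":0,"y":0,"z":4,"rx":0,"ry":0,"rz":0,"fingers":-0.1},{"x":0,"y":0,"z":4,"rx":0,"ry":0,"rz":0,"fingers":-0.1},{"x":0,"y":0,"z":-20,"rx":0,"ry":0,"rz":0,"fingers":-0.1},{"x":0,"y":0,"z":-70,"rx":0,"ry":0,"rz":0,"fingers":-0.1},{"x":20,"y":0,"z":-120,"rx":0,"ry":0,"rz":0,"fingers":-0.1},{"x":60,"y":-10,"z":-160,"rx":0,"ry":0,"rz":0,"fingers":-0.1},{"x":110,"y":-20,"z":-200,"rx":0,"ry":0,"rz":0,"fingers":-0.1},{"x":170,"y":-22,"z":-220,"rx":0,"ry":0,"rz":0,"fingers":-0.1},{"x":225,"y":-22,"z":-220,"rx":0,"ry":0,"rz":0,"fingers":-0.1},{"x":240,"y":-22,"z":-220,"rx":0,"ry":0,"rz":0,"fingers":-0.1},{"x":240,"y":-22,"z":-220,"rx":0,"ry":0,"rz":0,"fingers":-0.1},{"x":240,"y":-22,"z":-220,"rx":0,"ry":0,"rz":0,"fingers":-0.1}]'

```text
time_s: 14.55
tool_pos: [0.5004, 0.1977, 0.3325]
tool_rot: [180.0, 0.0, 89.8]
force: [0.9, 0.1, -0.5]
grip_width: 0.0474
grasp_force: 0.0
```

```bash
python3 d.py
python3 - <<'E'
from h import *
c=vision.read_camera("wrist"); cv2.imwrite("pics/w3.png",c["image"][:,:,::-1]); np.savez("w3.npz",**c)
print("rest",rect(c,seg(c,(60,80,20),(90,255,255),(0,0,560,300)),.008))
E
```

```text
t 14.55 pos [500.4 197.7 332.5] rot [1.800e+02 4.000e-02 8.982e+01] q [-59.   2.  36.  91.  -1.  87. -23.] F [ 0.9  0.1 -0.5] w 47.4 g 0.0
rest ((502.9819030761719, 293.99200439453125), (77.7819595336914, 218.0165252685547), 1.8613249063491821)
```

View pics/w3.png

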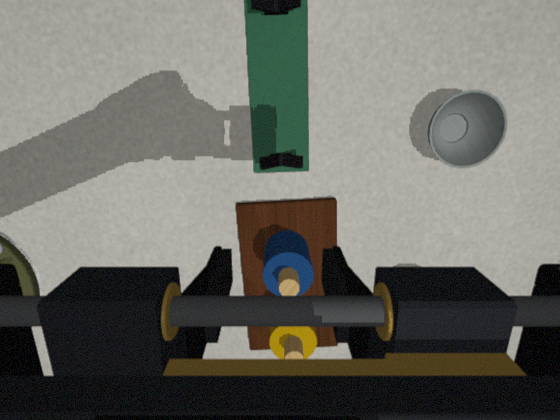

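The wrist picture shows the rest, columns 245–308, near edge at row 171, and both canisters standing upright on the board. The rest's centre comes out at about (502.5, 298), yaw 1.7°. Next, above the pin.

Request:
drive_tool --moves '[{"x":-60,"y":0,"z":0,"rx":0,"ry":0,"rz":0.025,"fingers":-0.5},{"x":-120,"y":0,"z":0,"rx":0,"ry":0,"rz":0.025,"fingers":-0.5},{"x":-180,"y":0,"z":0,"rx":0,"ry":0,"rz":0.025,"fingers":-0.5},{"x":-240,"y":0,"z":0,"rx":0,"ry":0,"rz":0.025,"fingers":-0.5},{"x":-300,"y":0,"z":0,"rx":0,"ry":0,"rz":0.025,"fingers":-0.5},{"x":-360,"y":0,"z":10,"rx":0,"ry":0,"rz":0.025,"fingers":-0.5},{"x":-420,"y":0,"z":40,"rx":0,"ry":0,"rz":0.025,"fingers":-0.5},{"x":-475,"y":0,"z":80,"rx":0,"ry":0,"rz":0.025,"fingers":-0.5},{"x":-505,"y":0,"z":130,"rx":0,"ry":0,"rz":0.025,"fingers":-0.5},{"x":-505,"y":0,"z":180,"rx":0,"ry":0,"rz":0.025,"fingers":-0.5},{"x":-505,"y":0,"z":210,"rx":0,"ry":0,"rz":0.025,"fingers":-0.5},{"x":-505,"y":0,"z":210,"rx":0,"ry":0,"rz":0.025,"fingers":-0.5},{"x":-505,"y":0,"z":210,"rx":0,"ry":0,"rz":0.025,"fingers":-0.5}]'

```text
time_s: 16.23
tool_pos: [0.5002, -0.3062, 0.1243]
tool_rot: [179.9, 0.1, 88.5]
force: [-0.2, 0.1, -0.0]
grip_width: 0.0654
grasp_force: 0.0
```

```bash
python3 d.py 500.5,-307,34
```

```text
t 16.225 pos [ 500.2 -306.2  124.3] rot [1.7987e+02 5.0000e-02 8.8500e+01] q [-19.  24.  60. 102. -22.  67.  45.] F [-0.2  0.1 -0. ] w 65.4 g 0.0
500.5,-307,34 -> [-0.7  0.1 90.3]
```

Request:
drive_tool --force 25 --moves '[{"x":0,"y":0,"z":40,"rx":0,"ry":0,"rz":0,"fingers":-0.5},{"x":0,"y":0,"z":70,"rx":0,"ry":0,"rz":0,"fingers":-0.5},{"x":0,"y":0,"z":85,"rx":0,"ry":0,"rz":0,"fingers":-0.5},{"x":0,"y":0,"z":90,"rx":0,"ry":0,"rz":0,"fingers":-0.5},{"x":0,"y":0,"z":90,"rx":0,"ry":0,"rz":0,"fingers":-0.5},{"x":0,"y":0,"z":90,"rx":0,"ry":0,"rz":0,"fingers":1},{"x":0,"y":0,"z":90,"rx":0,"ry":0,"rz":0,"fingers":1},{"x":0,"y":0,"z":90,"rx":0,"ry":0,"rz":0,"fingers":1},{"x":0,"y":0,"z":90,"rx":0,"ry":0,"rz":0,"fingers":1},{"x":0,"y":0,"z":90,"rx":0,"ry":0,"rz":0,"fingers":1},{"x":0,"y":0,"z":90,"rx":0,"ry":0,"rz":0,"fingers":1}]'

```text
time_s: 17.6
tool_pos: [0.5011, -0.3049, 0.0329]
tool_rot: [179.9, 0.0, 88.6]
force: [3.5, -0.4, 0.4]
grip_width: 0.0332
grasp_force: 25.0
```

```bash
python3 d.py
```

```text
t 17.6 pos [ 501.1 -304.9   32.9] rot [1.7988e+02 2.0000e-02 8.8590e+01] q [-15.  30.  54. 106. -28.  59.  50.] F [ 3.5 -0.4  0.4] w 33.2 g 25.0
```

Request:
drive_tool --moves '[{"x":0,"y":0,"z":-15,"rx":0,"ry":0,"rz":0,"fingers":1},{"x":0,"y":0,"z":-50,"rx":0,"ry":0,"rz":0,"fingers":1},{"x":0,"y":0,"z":-100,"rx":0,"ry":0,"rz":0,"fingers":1},{"x":5,"y":0,"z":-150,"rx":0,"ry":0,"rz":0,"fingers":1},{"x":25,"y":0,"z":-190,"rx":0,"ry":0,"rz":0,"fingers":1},{"x":70,"y":-2,"z":-200,"rx":0,"ry":0,"rz":0,"fingers":1},{"x":120,"y":-3,"z":-200,"rx":0,"ry":0,"rz":-0.01,"fingers":1},{"x":170,"y":-4,"z":-200,"rx":0,"ry":0,"rz":-0.02,"fingers":1},{"x":220,"y":-5,"z":-200,"rx":0,"ry":0,"rz":-0.03,"fingers":1},{"x":270,"y":-6,"z":-200,"rx":0,"ry":0,"rz":-0.04,"fingers":1},{"x":320,"y":-7,"z":-200,"rx":0,"ry":0,"rz":-0.05,"fingers":1},{"x":370,"y":-8,"z":-200,"rx":0,"ry":0,"rz":-0.056,"fingers":1},{"x":420,"y":-9,"z":-200,"rx":0,"ry":0,"rz":-0.056,"fingers":1},{"x":470,"y":-11,"z":-200,"rx":0,"ry":0,"rz":-0.056,"fingers":1},{"x":520,"y":-12,"z":-200,"rx":0,"ry":0,"rz":-0.056,"fingers":1},{"x":565,"y":-13,"z":-200,"rx":0,"ry":0,"rz":-0.056,"fingers":1},{"x":595,"y":-13,"z":-200,"rx":0,"ry":0,"rz":-0.056,"fingers":1},{"x":605,"y":-13,"z":-180,"rx":0,"ry":0,"rz":-0.056,"fingers":1},{"x":605,"y":-13,"z":-150,"rx":0,"ry":0,"rz":-0.056,"fingers":1},{"x":605,"y":-13,"z":-150,"rx":0,"ry":0,"rz":-0.056,"fingers":1}]'

```text
time_s: 20.1
tool_pos: [0.5001, 0.2968, 0.1792]
tool_rot: [-179.7, 0.3, 91.6]
force: [-0.0, 0.9, -1.8]
grip_width: 0.0335
grasp_force: 25.0
```

```bash
python3 d.py 502.5,300,35
python3 - <<'E'
from h import *
c=vision.read_camera("wrist"); cv2.imwrite("pics/w4.png",c["image"][:,:,::-1]); np.savez("w4.npz",**c)
t=vision.read_camera("top"); cv2.imwrite("pics/t4.png",cv2.resize(t["image"][195:290,105:325],None,fx=3,fy=3,interpolation=2)[:,:,::-1])
a=cv2.resize(c["image"],(400,300)); b=cv2.resize(t["image"][185:290,105:325],(600,286),interpolation=2)
k=np.zeros((590,600,3),np.uint8); k[:300,:400]=a; k[302:588]=b; cv2.imwrite("pics/both4.png",k[:,:,::-1])
E
```

```text
t 20.1 pos [500.1 296.8 179.2] rot [-179.68    0.31   91.64] q [-70.  15.  43.  98. -10.  72. -23.] F [-0.   0.9 -1.8] w 33.5 g 25.0
502.5,300,35 -> [  3.9   3.3 144.2]
```

View pics/both4.png

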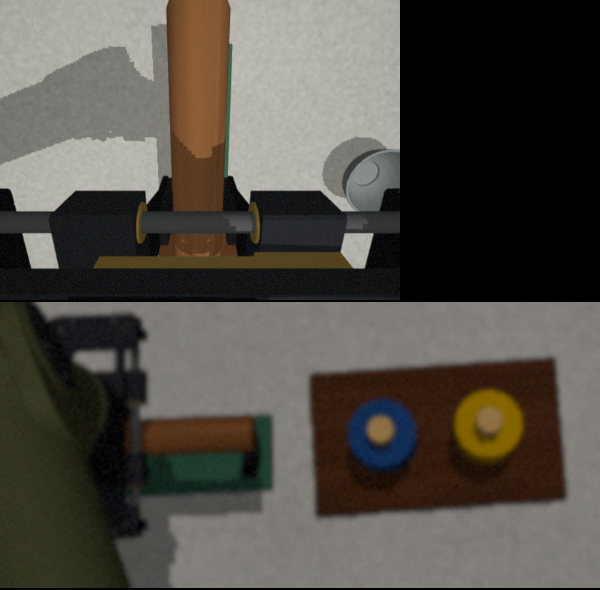

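The pin is held level and lined up above the rest, and both canisters stand on the board (blue at crop (382,433), yellow at (488,425)). I go down most of the way and re-measure.

Request:
drive_tool --moves '[{"x":0,"y":0,"z":0,"rx":0,"ry":0,"rz":0,"fingers":1},{"x":0,"y":0,"z":0,"rx":0,"ry":0,"rz":0,"fingers":1},{"x":0,"y":0,"z":40,"rx":0,"ry":0,"rz":0,"fingers":1},{"x":0,"y":0,"z":80,"rx":0,"ry":0,"rz":0,"fingers":1},{"x":0,"y":0,"z":100,"rx":0,"ry":0,"rz":0,"fingers":1},{"x":0,"y":0,"z":100,"rx":0,"ry":0,"rz":0,"fingers":1},{"x":0,"y":0,"z":100,"rx":0,"ry":0,"rz":0,"fingers":1}]'

```text
time_s: 21.08
tool_pos: [0.5033, 0.3008, 0.0842]
tool_rot: [179.9, -0.1, 91.8]
force: [0.3, 0.6, -1.2]
grip_width: 0.0334
grasp_force: 25.0
```

```bash
python3 d.py 502.5,300,35
python3 - <<'E'
from h import *
c=vision.read_camera("scene"); cv2.imwrite("pics/s5.png",cv2.resize(c["image"][110:230,250:430],None,fx=3,fy=3,interpolation=2)[:,:,::-1])
E
```

```text
t 21.075 pos [503.3 300.8  84.2] rot [ 1.7987e+02 -9.0000e-02  9.1770e+01] q [-68.  21.  41. 103. -15.  61. -19.] F [ 0.3  0.6 -1.2] w 33.4 g 25.0
502.5,300,35 -> [-0.9 -0.9 49.2]
```

View pics/s5.png

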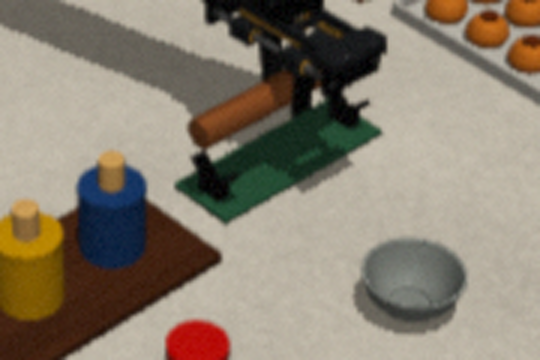

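The pin hangs about 50 mm over both saddles, end at crop (200,130). I lower it into them slowly.

Request:
drive_tool --moves '[{"x":0,"y":-1,"z":20,"rx":0,"ry":0,"rz":0,"fingers":1},{"x":0,"y":-1,"z":35,"rx":0,"ry":0,"rz":0,"fingers":1},{"x":0,"y":-1,"z":42,"rx":0,"ry":0,"rz":0,"fingers":1},{"x":0,"y":-1,"z":46,"rx":0,"ry":0,"rz":0,"fingers":1},{"x":0,"y":-1,"z":48,"rx":0,"ry":0,"rz":0,"fingers":1},{"x":0,"y":-1,"z":49,"rx":0,"ry":0,"rz":0,"fingers":1},{"x":0,"y":-1,"z":49,"rx":0,"ry":0,"rz":0,"fingers":1}]'

```text
time_s: 22.0
tool_pos: [0.5027, 0.3003, 0.0349]
tool_rot: [179.8, -0.1, 91.8]
force: [2.3, -0.5, 4.0]
grip_width: 0.0334
grasp_force: 25.0
```

```bash
python3 d.py 502.5,300,35
```

```text
t 22.0 pos [502.7 300.3  34.9] rot [ 1.7982e+02 -7.0000e-02  9.1760e+01] q [-66.  24.  39. 106. -18.  56. -17.] F [ 2.3 -0.5  4. ] w 33.4 g 25.0
502.5,300,35 -> [-0.3 -0.3 -0.1]
```

Request:
drive_tool --moves '[{"x":0,"y":0,"z":0,"rx":0,"ry":0,"rz":0,"fingers":-0.5},{"x":0,"y":0,"z":0,"rx":0,"ry":0,"rz":0,"fingers":-0.5},{"x":0,"y":0,"z":0,"rx":0,"ry":0,"rz":0,"fingers":-0.5},{"x":0,"y":0,"z":0,"rx":0,"ry":0,"rz":0,"fingers":-0.5},{"x":0,"y":0,"z":-30,"rx":0,"ry":0,"rz":0,"fingers":-0.5},{"x":0,"y":0,"z":-80,"rx":0,"ry":0,"rz":0,"fingers":-0.5},{"x":0,"y":0,"z":-140,"rx":0,"ry":0,"rz":0,"fingers":-0.5},{"x":-30,"y":0,"z":-200,"rx":0,"ry":0,"rz":0.03,"fingers":-0.3},{"x":-60,"y":0,"z":-250,"rx":0,"ry":0,"rz":0.03,"fingers":-0.1},{"x":-110,"y":0,"z":-300,"rx":0,"ry":0,"rz":0.03,"fingers":-0.1},{"x":-140,"y":5,"z":-300,"rx":0,"ry":0,"rz":0.03,"fingers":-0.1},{"x":-140,"y":5,"z":-300,"rx":0,"ry":0,"rz":0.03,"fingers":-0.1},{"x":-140,"y":5,"z":-300,"rx":0,"ry":0,"rz":0.03,"fingers":-0.1}]'

```text
time_s: 23.62
tool_pos: [0.5098, 0.1612, 0.3331]
tool_rot: [-179.9, -0.0, 90.1]
force: [0.2, 1.0, -0.3]
grip_width: 0.0482
grasp_force: 0.0
```

```bash
python3 d.py
python3 - <<'E'
from h import *
c=vision.read_camera("wrist"); t=vision.read_camera("top"); np.savez("w6.npz",**c)
a=cv2.resize(c["image"],(400,300)); b=cv2.resize(t["image"][185:290,105:325],(600,286),interpolation=2)
k=np.zeros((590,600,3),np.uint8); k[:300,:400]=a; k[302:588]=b; cv2.imwrite("pics/both6.png",k[:,:,::-1])
m=seg(t,(0,120,40),(16,255,200),(105,215,215,270)); print("pin top",rect(t,m,.052))
m=seg(c,(0,150,40),(16,255,255),(150,0,400,195)); print("pin wrist",rect(c,m,.052))
print("rest wrist",rect(c,seg(c,(60,80,20),(90,255,255),(0,0,560,300)),.008))
E
```

```text
t 23.625 pos [509.8 161.2 333.1] rot [-1.7995e+02 -4.0000e-02  9.0100e+01] q [-67.   2.  49.  91.  -2.  87. -18.] F [ 0.2  1.  -0.3] w 48.2 g 0.0
pin top ((499.18450927734375, 381.25799560546875), (72.0003662109375, 30.275205612182617), 89.14545440673828)
pin wrist ((504.2090148925781, 266.8714904785156), (33.4348030090332, 176.49497985839844), 1.8261345624923706)
rest wrist ((532.2796020507812, 276.06219482421875), (20.5167293548584, 180.406982421875), 1.9374020099639893)
```

View pics/both6.png

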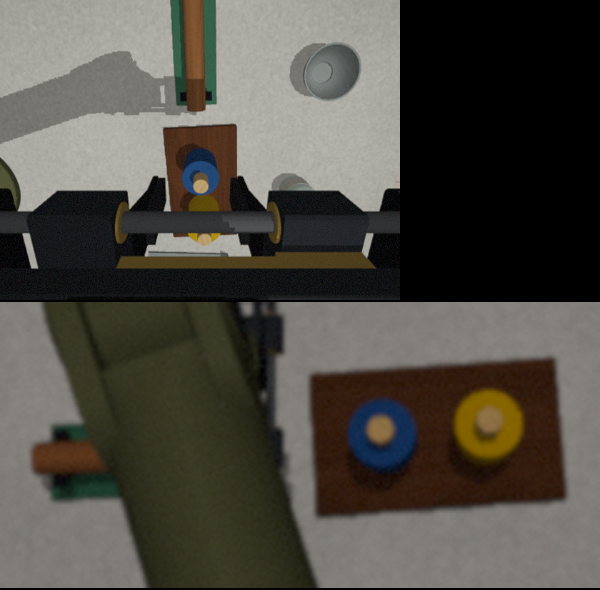

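The pin lies in both saddles, overhanging the rest's near end by about 7 mm (nominal 5), and both canisters are still upright on the board. Now yellow goes back.

Request:
drive_tool --moves '[{"x":-60,"y":4,"z":0,"rx":0,"ry":0,"rz":0,"fingers":-0.1},{"x":-120,"y":8,"z":0,"rx":0,"ry":0,"rz":0,"fingers":-0.1},{"x":-175,"y":12,"z":20,"rx":0,"ry":0,"rz":0,"fingers":-0.1},{"x":-201,"y":12,"z":60,"rx":0,"ry":0,"rz":0,"fingers":-0.1},{"x":-201,"y":12,"z":110,"rx":0,"ry":0,"rz":0,"fingers":-0.1},{"x":-201,"y":12,"z":160,"rx":0,"ry":0,"rz":0,"fingers":-0.1},{"x":-201,"y":12,"z":185,"rx":0,"ry":0,"rz":0,"fingers":-0.1},{"x":-201,"y":12,"z":185,"rx":0,"ry":0,"rz":0,"fingers":-0.1},{"x":-201,"y":12,"z":185,"rx":0,"ry":0,"rz":0,"fingers":-0.1}]'

```text
time_s: 24.85
tool_pos: [0.5234, -0.0401, 0.1495]
tool_rot: [179.9, 0.0, 90.1]
force: [0.1, -0.1, 0.4]
grip_width: 0.0479
grasp_force: 0.0
```

```bash
python3 d.py 522.2,-40.1,109.5
```

```text
t 24.85 pos [523.4 -40.1 149.5] rot [1.7993e+02 2.0000e-02 9.0110e+01] q [-53.  10.  60. 109.  -9.  67.  10.] F [ 0.1 -0.1  0.4] w 47.9 g 0.0
522.2,-40.1,109.5 -> [ 0.  -1.2 40. ]
```

Request:
drive_tool --force 30 --moves '[{"x":0,"y":-1,"z":20,"rx":0,"ry":0,"rz":0,"fingers":-0.1},{"x":0,"y":-1,"z":35,"rx":0,"ry":0,"rz":0,"fingers":-0.1},{"x":0,"y":-1,"z":40,"rx":0,"ry":0,"rz":0,"fingers":-0.1},{"x":0,"y":-1,"z":40,"rx":0,"ry":0,"rz":0,"fingers":-0.1},{"x":0,"y":-1,"z":40,"rx":0,"ry":0,"rz":0,"fingers":1},{"x":0,"y":-1,"z":40,"rx":0,"ry":0,"rz":0,"fingers":1},{"x":0,"y":-1,"z":40,"rx":0,"ry":0,"rz":0,"fingers":1},{"x":0,"y":-1,"z":40,"rx":0,"ry":0,"rz":0,"fingers":1},{"x":0,"y":-1,"z":40,"rx":0,"ry":0,"rz":0,"fingers":1}]'

```text
time_s: 25.98
tool_pos: [0.5219, -0.0406, 0.1088]
tool_rot: [180.0, -0.0, 90.1]
force: [0.9, -0.5, 0.8]
grip_width: 0.0255
grasp_force: 30.0
```

```bash
python3 d.py 444,-344.1,101
```

```text
t 25.975 pos [521.9 -40.6 108.8] rot [ 1.7996e+02 -1.0000e-02  9.0060e+01] q [-51.  13.  59. 111. -13.  62.  13.] F [ 0.9 -0.5  0.8] w 25.5 g 30.0
444,-344.1,101 -> [-303.5  -78.2    7.7]
```

Request:
drive_tool --moves '[{"x":0,"y":0,"z":-15,"rx":0,"ry":0,"rz":0,"fingers":1},{"x":0,"y":0,"z":-45,"rx":0,"ry":0,"rz":0,"fingers":1},{"x":-5,"y":-2,"z":-80,"rx":0,"ry":0,"rz":0,"fingers":1},{"x":-40,"y":-15,"z":-85,"rx":0,"ry":0,"rz":0,"fingers":1},{"x":-85,"y":-30,"z":-85,"rx":0,"ry":0,"rz":0,"fingers":1},{"x":-130,"y":-45,"z":-85,"rx":0,"ry":0,"rz":0,"fingers":1},{"x":-175,"y":-58,"z":-85,"rx":0,"ry":0,"rz":0,"fingers":1},{"x":-220,"y":-70,"z":-85,"rx":0,"ry":0,"rz":0,"fingers":1},{"x":-260,"y":-76,"z":-85,"rx":0,"ry":0,"rz":0,"fingers":1},{"x":-290,"y":-78,"z":-85,"rx":0,"ry":0,"rz":0,"fingers":1},{"x":-304,"y":-78,"z":-75,"rx":0,"ry":0,"rz":0,"fingers":1},{"x":-304,"y":-78,"z":-50,"rx":0,"ry":0,"rz":0,"fingers":1},{"x":-304,"y":-78,"z":-25,"rx":0,"ry":0,"rz":0,"fingers":1},{"x":-304,"y":-78,"z":-8,"rx":0,"ry":0,"rz":0,"fingers":1},{"x":-304,"y":-78,"z":0,"rx":0,"ry":0,"rz":0,"fingers":1},{"x":-304,"y":-78,"z":0,"rx":0,"ry":0,"rz":0,"fingers":1},{"x":-304,"y":-78,"z":0,"rx":0,"ry":0,"rz":0,"fingers":1}]'

```text
time_s: 28.1
tool_pos: [0.4444, -0.345, 0.1094]
tool_rot: [179.9, 0.0, 90.1]
force: [0.7, -0.4, -2.3]
grip_width: 0.0254
grasp_force: 30.0
```

```bash
python3 d.py 444,-344.6,100
```

```text
t 28.1 pos [ 444.4 -345.   109.4] rot [1.7993e+02 4.0000e-02 9.0060e+01] q [-17.  22.  63. 106. -22.  65.  54.] F [ 0.7 -0.4 -2.3] w 25.4 g 30.0
444,-344.6,100 -> [ 0.5 -0.4  9.4]
```

Request:
drive_tool --moves '[{"x":0,"y":0,"z":4,"rx":0,"ry":0,"rz":0,"fingers":1},{"x":0,"y":0,"z":7,"rx":0,"ry":0,"rz":0,"fingers":1},{"x":0,"y":0,"z":9,"rx":0,"ry":0,"rz":0,"fingers":1},{"x":0,"y":0,"z":10,"rx":0,"ry":0,"rz":0,"fingers":1},{"x":0,"y":0,"z":10,"rx":0,"ry":0,"rz":0,"fingers":1}]'

```text
time_s: 28.72
tool_pos: [0.4441, -0.3447, 0.0998]
tool_rot: [180.0, -0.1, 90.1]
force: [-2.2, 3.0, 7.7]
grip_width: 0.025
grasp_force: 30.0
```

```bash
python3 d.py
```

```text
t 28.725 pos [ 444.1 -344.7   99.8] rot [ 1.7997e+02 -6.0000e-02  9.0060e+01] q [-16.  23.  62. 106. -23.  64.  54.] F [-2.2  3.   7.7] w 25.0 g 30.0
```

Request:
drive_tool --moves '[{"x":0,"y":0,"z":0,"rx":0,"ry":0,"rz":0,"fingers":-0.1},{"x":0,"y":0,"z":0,"rx":0,"ry":0,"rz":0,"fingers":-0.1},{"x":0,"y":0,"z":0,"rx":0,"ry":0,"rz":0,"fingers":-0.1},{"x":0,"y":0,"z":-20,"rx":0,"ry":0,"rz":0,"fingers":-0.1},{"x":0,"y":0,"z":-60,"rx":0,"ry":0,"rz":0,"fingers":-0.1},{"x":40,"y":5,"z":-90,"rx":0,"ry":0,"rz":0,"fingers":-0.1},{"x":100,"y":15,"z":-90,"rx":0,"ry":0,"rz":0,"fingers":-0.1},{"x":160,"y":27,"z":-90,"rx":0,"ry":0,"rz":0,"fingers":-0.1},{"x":220,"y":40,"z":-90,"rx":0,"ry":0,"rz":0,"fingers":-0.1},{"x":280,"y":50,"z":-90,"rx":0,"ry":0,"rz":0,"fingers":-0.1},{"x":340,"y":60,"z":-90,"rx":0,"ry":0,"rz":0,"fingers":-0.1},{"x":390,"y":68,"z":-90,"rx":0,"ry":0,"rz":0,"fingers":-0.1},{"x":407,"y":71,"z":-80,"rx":0,"ry":0,"rz":0,"fingers":-0.1},{"x":407,"y":71,"z":-60,"rx":0,"ry":0,"rz":0,"fingers":-0.1},{"x":407,"y":71,"z":-50,"rx":0,"ry":0,"rz":0,"fingers":-0.1},{"x":407,"y":71,"z":-50,"rx":0,"ry":0,"rz":0,"fingers":-0.1},{"x":407,"y":71,"z":-50,"rx":0,"ry":0,"rz":0,"fingers":-0.1}]'

```text
time_s: 30.85
tool_pos: [0.5149, 0.0617, 0.1493]
tool_rot: [179.9, -0.0, 90.0]
force: [-0.3, 0.8, -0.1]
grip_width: 0.0479
grasp_force: 0.0
```

```bash
python3 d.py 514.9,62.1,109
```

```text
t 30.85 pos [514.9  61.7 149.3] rot [ 1.7994e+02 -3.0000e-02  8.9980e+01] q [-60.   7.  54. 109.  -6.  66.  -4.] F [-0.3  0.8 -0.1] w 47.9 g 0.0
514.9,62.1,109 -> [ 0.4 -0.1 40.3]
```

Request:
drive_tool --moves '[{"x":0,"y":0,"z":20,"rx":0,"ry":0,"rz":0,"fingers":-0.1},{"x":0,"y":0,"z":35,"rx":0,"ry":0,"rz":0,"fingers":-0.1},{"x":0,"y":0,"z":40,"rx":0,"ry":0,"rz":0,"fingers":-0.1},{"x":0,"y":0,"z":40,"rx":0,"ry":0,"rz":0,"fingers":-0.1},{"x":0,"y":0,"z":40,"rx":0,"ry":0,"rz":0,"fingers":1},{"x":0,"y":0,"z":40,"rx":0,"ry":0,"rz":0,"fingers":1},{"x":0,"y":0,"z":40,"rx":0,"ry":0,"rz":0,"fingers":1},{"x":0,"y":0,"z":40,"rx":0,"ry":0,"rz":0,"fingers":1},{"x":0,"y":0,"z":40,"rx":0,"ry":0,"rz":0,"fingers":1}]'

```text
time_s: 31.98
tool_pos: [0.5147, 0.0625, 0.1089]
tool_rot: [180.0, -0.0, 90.1]
force: [-1.0, 0.5, 2.8]
grip_width: 0.0251
grasp_force: 30.0
```

```bash
python3 d.py 441.5,-264.1,101
```

```text
t 31.975 pos [514.7  62.5 108.9] rot [ 1.7998e+02 -2.0000e-02  9.0060e+01] q [-58.  11.  53. 112. -10.  62.  -1.] F [-1.   0.5  2.8] w 25.1 g 30.0
441.5,-264.1,101 -> [-326.5  -73.5    7.7]
```

Request:
drive_tool --moves '[{"x":0,"y":0,"z":-15,"rx":0,"ry":0,"rz":0,"fingers":1},{"x":0,"y":0,"z":-45,"rx":0,"ry":0,"rz":0,"fingers":1},{"x":-5,"y":-2,"z":-80,"rx":0,"ry":0,"rz":0,"fingers":1},{"x":-40,"y":-12,"z":-85,"rx":0,"ry":0,"rz":0,"fingers":1},{"x":-85,"y":-25,"z":-85,"rx":0,"ry":0,"rz":0,"fingers":1},{"x":-130,"y":-38,"z":-85,"rx":0,"ry":0,"rz":0,"fingers":1},{"x":-175,"y":-50,"z":-85,"rx":0,"ry":0,"rz":0,"fingers":1},{"x":-220,"y":-60,"z":-85,"rx":0,"ry":0,"rz":0,"fingers":1},{"x":-265,"y":-68,"z":-85,"rx":0,"ry":0,"rz":0,"fingers":1},{"x":-305,"y":-73,"z":-85,"rx":0,"ry":0,"rz":0,"fingers":1},{"x":-326,"y":-73,"z":-80,"rx":0,"ry":0,"rz":0,"fingers":1},{"x":-326,"y":-73,"z":-65,"rx":0,"ry":0,"rz":0,"fingers":1},{"x":-326,"y":-73,"z":-40,"rx":0,"ry":0,"rz":0,"fingers":1},{"x":-326,"y":-73,"z":-18,"rx":0,"ry":0,"rz":0,"fingers":1},{"x":-326,"y":-73,"z":-5,"rx":0,"ry":0,"rz":0,"fingers":1},{"x":-326,"y":-73,"z":0,"rx":0,"ry":0,"rz":0,"fingers":1},{"x":-326,"y":-73,"z":0,"rx":0,"ry":0,"rz":0,"fingers":1},{"x":-326,"y":-73,"z":0,"rx":0,"ry":0,"rz":0,"fingers":1}]'

```text
time_s: 34.22
tool_pos: [0.4424, -0.2638, 0.1093]
tool_rot: [179.9, 0.0, 90.1]
force: [-0.7, 0.6, -2.6]
grip_width: 0.0253
grasp_force: 30.0
```

```bash
python3 d.py 441.5,-263.7,99.7
```

```text
t 34.225 pos [ 442.4 -263.8  109.3] rot [1.7992e+02 1.0000e-02 9.0070e+01] q [-31.  14.  66. 112. -15.  63.  41.] F [-0.7  0.6 -2.6] w 25.3 g 30.0
441.5,-263.7,99.7 -> [ 0.1 -0.9  9.6]
```

Request:
drive_tool --moves '[{"x":0,"y":-1,"z":4,"rx":0,"ry":0,"rz":0,"fingers":1},{"x":0,"y":-1,"z":7,"rx":0,"ry":0,"rz":0,"fingers":1},{"x":0,"y":-1,"z":9,"rx":0,"ry":0,"rz":0,"fingers":1},{"x":0,"y":-1,"z":10,"rx":0,"ry":0,"rz":0,"fingers":1},{"x":0,"y":-1,"z":10,"rx":0,"ry":0,"rz":0,"fingers":1}]'

```text
time_s: 34.85
tool_pos: [0.4409, -0.2638, 0.0999]
tool_rot: [-180.0, -0.1, 90.0]
force: [-3.5, 3.0, 10.8]
grip_width: 0.0251
grasp_force: 30.0
```

```bash
python3 d.py
```

```text
t 34.85 pos [ 440.9 -263.8   99.9] rot [-1.7999e+02 -8.0000e-02  9.0050e+01] q [-30.  15.  66. 113. -16.  62.  42.] F [-3.5  3.  10.8] w 25.1 g 30.0
```

Seated. I release, rise, and back away to the same viewpoint as the first wrist picture.

Request:
drive_tool --moves '[{"x":0,"y":0,"z":0,"rx":0,"ry":0,"rz":0,"fingers":-0.1},{"x":0,"y":0,"z":0,"rx":0,"ry":0,"rz":0,"fingers":-0.1},{"x":0,"y":0,"z":0,"rx":0,"ry":0,"rz":0,"fingers":-0.1},{"x":0,"y":0,"z":-20,"rx":0,"ry":0,"rz":0,"fingers":-0.1},{"x":0,"y":0,"z":-60,"rx":0,"ry":0,"rz":0,"fingers":-0.1},{"x":0,"y":0,"z":-110,"rx":0,"ry":0,"rz":0,"fingers":-0.1},{"x":0,"y":10,"z":-170,"rx":0,"ry":0,"rz":0,"fingers":-0.1},{"x":-60,"y":20,"z":-230,"rx":0,"ry":0,"rz":0,"fingers":-0.1},{"x":-115,"y":20,"z":-230,"rx":0,"ry":0,"rz":0,"fingers":-0.1},{"x":-115,"y":20,"z":-230,"rx":0,"ry":0,"rz":0,"fingers":-0.1},{"x":-115,"y":20,"z":-230,"rx":0,"ry":0,"rz":0,"fingers":-0.1}]'

```text
time_s: 36.22
tool_pos: [0.46, -0.3803, 0.3281]
tool_rot: [-179.9, 0.1, 89.9]
force: [0.7, 1.0, 0.5]
grip_width: 0.0481
grasp_force: 0.0
```

```bash
python3 d.py
python3 - <<'E'
from h import *
c=vision.read_camera("wrist"); t=vision.read_camera("top")
a=cv2.resize(c["image"],(400,300)); b=cv2.resize(t["image"][135:290,105:435],(600,282),interpolation=2)
k=np.zeros((590,600,3),np.uint8); k[:300,:400]=a; k[302:584]=b; cv2.imwrite("pics/both9.png",k[:,:,::-1])
for n,lo,hi,b in [("blue",(100,150,30),(125,255,255),(200,0,320,200)),("yellow",(18,200,60),(32,255,255),(200,50,297,220))]:
    m=seg(c,lo,hi,b); ct=max(cv2.findContours(m,0,1)[0],key=cv2.contourArea)
    print(n,cv2.minEnclosingCircle((plane(c,cv2.convexHull(ct)[:,0],.086)[:,:2]*1000).astype(np.float32)))
print("pin",rect(t,seg(t,(0,120,40),(16,255,200),(105,215,225,270)),.052))
E
```

```text
t 36.225 pos [ 460.  -380.3  328.1] rot [-1.7991e+02  7.0000e-02  8.9860e+01] q [-16.  19.  68.  84. -17.  89.  51.] F [0.7 1.  0.5] w 48.1 g 0.0
blue ((440.4544982910156, -261.56903076171875), 32.8038330078125)
yellow ((444.2830810546875, -342.9369812011719), 32.93732452392578)
pin ((502.3338623046875, 298.9837646484375), (33.55025863647461, 236.16795349121094), 2.0121264457702637)
```

View pics/both9.png

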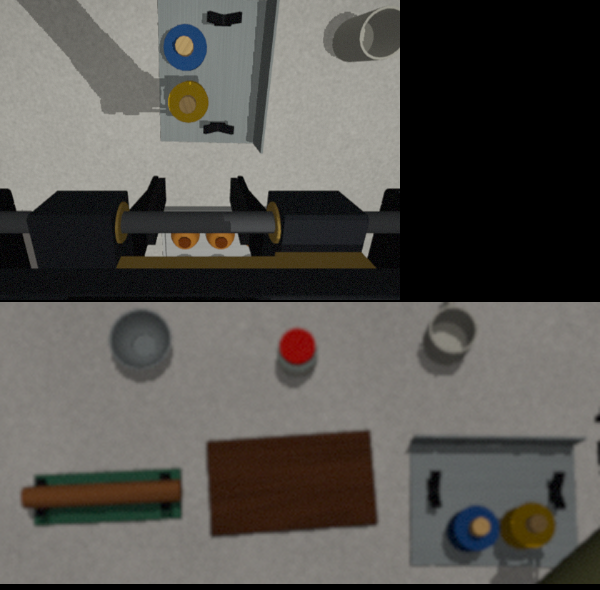

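The final views show the pin centred in the rest at (502,299). Both canisters are within about 1 mm of their starting measurements, and the bystanders are untouched. I hand it in.

```bash
python3 -c "
from cell import workorder
print(workorder.sign_off())"
```

```text
the job is handed in; nothing more can be done
None
```

The job is handed in: the pin lies centred in the rest, both canisters are back within about 1 mm of their starting places, and the bowl, jar and mug were not touched; the hand-in returned no verdict.

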